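# Bring the mug round on the banding wheel

### The job

The mug on the banding wheel is to be worked on next at the side opposite its handle. With the fingertips against the wheel's scalloped rim, follow the rim round in a slow, light stroke (more than one if needed), so that the wheel turns until the mug's handle points straight to the back, the way the robot faces; then take the fingers away. Do not touch, lift or shift the mug on the wheel, do not grip or flick the wheel, and leave the other things as they lie.

Things in the scene. Friction and masses are not known exactly. Their poses are not given: they have to be found in the camera images.
- wheel_stand: the banding wheel's round teal-grey foot and spindle, fixed to the table; foot 148 mm across. Origin on the turning axis at table height; its axes stay parallel to the world's (x = the way the robot faces)
- wheel_head (a joint): turn of the wheel's plain grey metal head about its upright axis, rad, positive counter-clockwise seen from above, no end stops in practice (+-20). A greased bearing: the head turns at about 0.6 N of push at the rim and stops by itself when the push ends
- wheel_hub (a point): centre of the head's flat top, on the turning axis, 75 mm above the table. The head is a disc 224 mm across and 17 mm thick (underside 58 mm above the table; outside the foot the space under its rim is open), with 10 round finger scallops cut into its rim, one every 36 degrees; the lands between them are 29 mm wide at the rim
- scallop (a point): centre of the arc of one scallop, 118 mm from the axis, at half the head's thickness (66.5 mm above the table); it turns with the head. Each scallop is an arc of 22 mm radius about such a point: 41 mm wide at the mouth, 16 mm deep, room for shut fingertips. The other nine follow every 36 degrees
- mug: white bisque mug, partly painted, standing loose in the middle of the head and turning with it: 77 mm across, 79 mm high, one handle. Origin under the centre of the round wall; +x points to the handle, z up
- mug_handle (a point): middle of the mug's handle, 60 mm from the mug's axis and 42 mm above its foot; the handle reaches 66 mm from the axis
- brush_3: red-handled mop brush, 159 mm long, lying flat; a bystander, origin at the centre of its underside
- test_tile_1: small white test tile with a teal and a blue stripe, 46x58x8 mm, lying flat; a bystander, origin at the centre of its underside
- eraser: eraser in a blue card sleeve, 21x40x13 mm; a bystander, origin at the centre of its underside
- pencil_1: yellow pencil, 155 mm long, lying flat; a bystander, origin at the centre of its underside
- bisque_dish: round white bisque dish, 96 mm across, 31 mm high; a bystander, origin at the centre of its underside
- paint_poppy: red paint bottle with a white cap, 33 mm across, 69 mm high; a bystander, origin at the centre of its underside
- paint_buttercup: yellow paint bottle with a black cap, 33 mm across, 69 mm high; a bystander, origin at the centre of its underside

How it is judged:
By the outcome, as a careful person would: the job done as asked, in the order asked, and still so for the second after the job is handed in, with the robot touching nothing.
It also fails if it takes over 48 s, if anything falls off the work surface, if the arm or the gripper's body presses on something with over 40 N, if the wrist force passes 120 N, or if a joint passes its speed limit or range.

### The arm

A 6-joint arm with a two-finger parallel gripper is mounted at the origin on the work surface; the furniture and walls round the work are solid. World frame = base frame: x ahead of the robot, y to its left, z up, the work surface at z = 0. Lengths are in mm, angles in degrees, forces in N, time in s.
With the tool pointing down it reaches from about 350 to 850 mm from the base axis. Payload 8.1 kg.
Tool frame: the origin (TCP) lies midway between the tips of the shut fingers; the grasp point (between the pads) lies 19 mm behind it; z points along the fingers, y is the line along which they close (so a half turn about z gives the same grasp; the last joint's range is limited). The gripper opens to 85 mm and grips with 20 to 120 N. Pads are 22 mm wide; open, the fingers measure 114 mm over their backs; the gripper's body (76 mm by 85 mm) begins 54 mm behind the grasp point. The pads swing forward as they close: fully open they stand 13 mm farther back than shut.
Start: joints at [-73.362, 7.471, 85.268, -0, 87.261, -4.893], TCP at [220.23, -558.125, 231.292] pointing down, gripper open.
Joint ranges: [-169.43, 169.43], [-51.17, 129.36], [1.28, 143.12], [-76.62, 256.62], [0, 156.53], [-152.29, 152.29]. Speed limits (degrees/s): [136.94, 136.94, 159.86, 180, 180, 180].

### API

Orientations are given as [roll, pitch, yaw] about the fixed x, y, z axes, in that order (R = Rz(yaw) Ry(pitch) Rx(roll)).
In Python, from bench import r, sensors, snapshot gives the robot as it stands (r), with the cameras as plain functions and the readings (sensors).
- The arm moves only by the shell command python3 steer.py 'ROWS' [FORCE]. ROWS is a JSON list of rows, 1 to 8 of them, each of 7 numbers: a rotation vector rx, ry, rz in a scale on which 1.0 is 90 degrees, then dx, dy, dz in a scale on which 1.0 is 400 mm, then the finger opening in mm; each row is the pose to reach, as a shift and turn from the pose commanded when the command began, along the tool's axes at that moment; what a row does not reach only later rows make up. A row lasts 1/8 s, in which the tool goes at most 62.5 mm and 10.7 degrees, less where a joint would pass 70% of its speed; a pose out of reach is approached as far as the arm can. The fingers move at their own pace and stop on an object; FORCE is the grip in N (left out, the last holds). Time passes only in rows, so rows that do not move let the fingers close. It prints the time, the measured TCP pose, the force, the opening and the grip force at its end. Shift and turn numbers lie between -1 and 1, and a call with a number outside is refused. Input that does not fit is refused with a message, and nothing moves.
- sensors.sense(): the state, without advancing time (a new reading comes with each control period).
- snapshot(name): name is "side" or "top" or "wrist"; returns a dict with "pixels" (480x640x3 uint8, blue, green, red), "fx", "fy", "cx", "cy" (pixels), "pose" (4x4, takes a point from camera to world coordinates). Camera axes: x right, y up, looking along -z (the intrinsics and any distortion apply to the point x, -y, -z); pixel columns grow to the right and rows downward; lengths in mm; the calibration is good to about 2 mm. A picture is of the moment at which its call begins. There is no depth.
- r.hand_in(): hands the job in; it is judged then, once.
The state is a dict: "time": time; "joint_pos": joint angles; "qd": joint speeds; "joint_efforts": joint torques, N m; "tool_pos": TCP position; "tcp_rot": TCP orientation; "ft_force": force on the tool from outside, world axes, zero at the start; "wrist_torque": the same for the moment, N m; "finger_gap": finger opening in mm; "grip_force": force on a finger pad.
Only numpy, scipy, OpenCV 4.12 (cv2) and the standard library are available. Lean on these libraries where they do the work, as an engineer would, in place of code of your own. Each camera call takes 0.05 s, during which the arm holds its last target. There are 200 camera calls.

## Working session

There is one attempt and no reset: what is moved stays moved. The work goes in short steps, Python scripts to look and compute and a shell command to move; the robot and the scene stay as the last step left them, time stands still between calls to the robot, and variables do not carry over. Pictures are saved under pics/ and viewed, at most 10 in all, crops included, and the job is handed in when it is done.

```bash
ls; mkdir -p pics
python3 - <<'E'
from bench import r, sensors, snapshot
import cv2
for n in("top","side"):
    s=snapshot(n); cv2.imwrite(f"pics/{n}0.png",s["pixels"]); print(n,{k:v for k,v in s.items() if k!="pixels"})
s=sensors.sense();print(s["time"],s["tool_pos"],s["tcp_rot"],s["ft_force"])
E
```

```text
bench.py
pics
steer.py
top {'fx': 569.5291395348845, 'fy': 569.5291395348845, 'cx': 312.9214112278866, 'cy': 237.06573802481884, 'pose': array([[ 2.01418452e-02,  9.94686481e-01, -1.00960935e-01,
         4.64401769e+02],
       [-9.99796195e-01,  2.01771595e-02, -6.71471264e-04,
        -5.85085830e+01],
       [ 1.36920151e-03,  1.00953884e-01,  9.94890164e-01,
         1.16589193e+03],
       [ 0.00000000e+00,  0.00000000e+00,  0.00000000e+00,
         1.00000000e+00]])}
side {'fx': 511.5586584335923, 'fy': 511.5586584335923, 'cx': 314.3110778072835, 'cy': 245.51640233175146, 'pose': array([[-9.48942723e-01,  2.06332223e-01, -2.38609980e-01,
         3.18943046e+02],
       [-3.15271655e-01, -5.95028364e-01,  7.39286838e-01,
         7.99251675e+02],
       [ 1.05589907e-02,  7.76767829e-01,  6.29698537e-01,
         8.51629734e+02],
       [ 0.00000000e+00,  0.00000000e+00,  0.00000000e+00,
         1.00000000e+00]])}
0.1 [ 220.08605272 -557.65445983  230.33843956] [-1.79903976e+02 -7.94285976e-03  2.15326854e+01] [ 0.40697809 -0.51564841 -0.68808954]
```

View pics/top0.png

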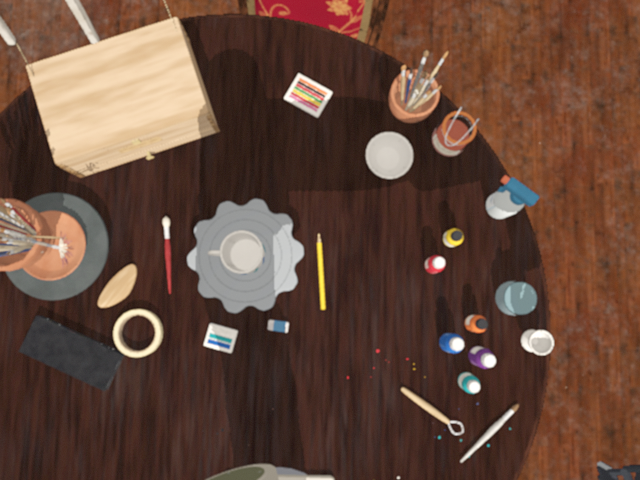

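View pics/side0.png

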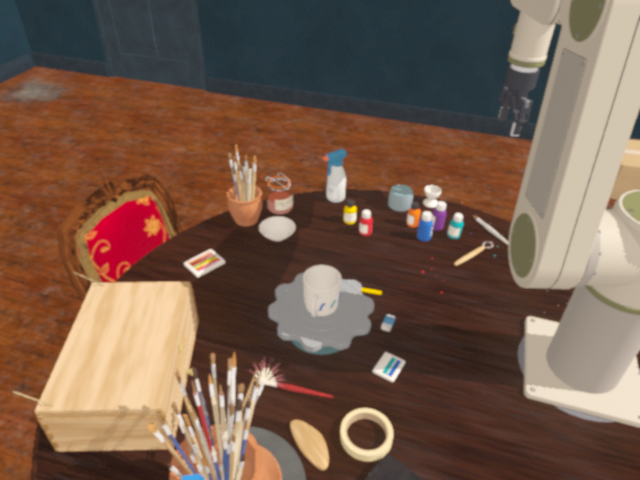

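Top view: wheel centred near pixel (246,255), mug near (243,251), handle to image left (215,252), which is about world +y. It needs roughly 90° clockwise. The side view shows the same, and the space around the rim is free apart from the tile, eraser, brush and pencil lying low. Next I measure.

```bash
cat > h.py <<'E'
from bench import r, sensors, snapshot
import cv2, numpy as np
def cast(s,uv,z):
    uv=np.atleast_2d(uv).astype(float);T=s["pose"]
    d=np.c_[(uv[:,0]-s["cx"])/s["fx"],-(uv[:,1]-s["cy"])/s["fy"],-np.ones(len(uv))]@T[:3,:3].T
    return T[:3,3]+d*((z-T[2,3])/d[:,2])[:,None]
def ray(s,uv):
    a=cast(s,uv,0)[0];o=s["pose"][:3,3];d=a-o;return o,d/np.linalg.norm(d)
def cross(s1,p1,s2,p2):
    o1,d1=ray(s1,p1);o2,d2=ray(s2,p2)
    t=np.linalg.lstsq(np.c_[d1,-d2],o2-o1,rcond=None)[0]
    a=o1+t[0]*d1;b=o2+t[1]*d2;return (a+b)/2,np.linalg.norm(a-b)
def blob(mask,near):
    n,l,st,c=cv2.connectedComponentsWithStats(mask.astype(np.uint8))
    k=1+np.argmin([np.hypot(*(c[i]-near)) if st[i,4]>60 else 1e9 for i in range(1,n)])
    return (l==k).astype(np.uint8)
def outline(m): return max(cv2.findContours(m,cv2.RETR_EXTERNAL,cv2.CHAIN_APPROX_NONE)[0],key=cv2.contourArea)[:,0]
E
python3 - <<'E'
from h import *
S={n:snapshot(n) for n in("top","side")}
for n,near,box in(("top",(246,255),(180,190,315,320)),("side",(320,310),(262,255,385,352))):
    s=S[n];p=s["pixels"];h=cv2.cvtColor(p,cv2.COLOR_BGR2HSV)
    m=np.zeros(h.shape[:2],bool);a,b,c,d=box
    m[b:d,a:c]=((h[...,1]<60)&(h[...,2]>85))[b:d,a:c]
    B=blob(m,near);o=outline(B);w=cast(s,o,75)
    if n=="top":
        (cx,cy),R=cv2.minEnclosingCircle(w[:,:2].astype(np.float32));c0=np.array([cx,cy])
        C=np.zeros(2)
        for _ in range(5):
            v=w[:,:2]-c0;th=np.arctan2(v[:,1],v[:,0]);rr=np.hypot(*v.T)
            i=np.argsort(th);g=np.linspace(-np.pi,np.pi,720,endpoint=False);q=np.interp(g,th[i],rr[i],period=2*np.pi)
            F=np.fft.fft(q*np.exp(0j))/720
            c1=2*np.mean(q*np.cos(g)),2*np.mean(q*np.sin(g));c0=c0+c1
        k=np.mean(q*np.exp(-10j*g));print("minenc",cx,cy,R,"centre",c0,"rmin/max",q.min(),q.max())
        ph=np.degrees(-np.angle(k))/10  # land angle
        print("scallop angles",(ph+18)%36,"amp",abs(k)*2)
    else:
        (cx,cy),R=cv2.minEnclosingCircle(w[:,:2].astype(np.float32));print("side minenc",cx,cy,R)
    img=p.copy();cv2.drawContours(img,[o[:,None]],-1,(0,0,255),1)
    # edges for mug
    crop=cv2.resize(img[b-5:d+5,a-5:c+5] if 0 else img[box[1]-5:box[3]+5,box[0]-5:box[2]+5],None,fx=4,fy=4,interpolation=cv2.INTER_CUBIC)
    cv2.imwrite(f"pics/{n}1.png",crop)
    print(n,crop.shape)
E
```

```text
minenc 537.32275390625 71.5165023803711 113.75238800048828 centre [537.82572992  71.2375166 ] rmin/max 95.43109091566495 114.03014794333795
scallop angles 6.215226808632309 amp 8.262930336476549
top (560, 580, 3)
side minenc 540.6192016601562 70.11213684082031 129.2258758544922
side (428, 532, 3)
```

View pics/top1.png

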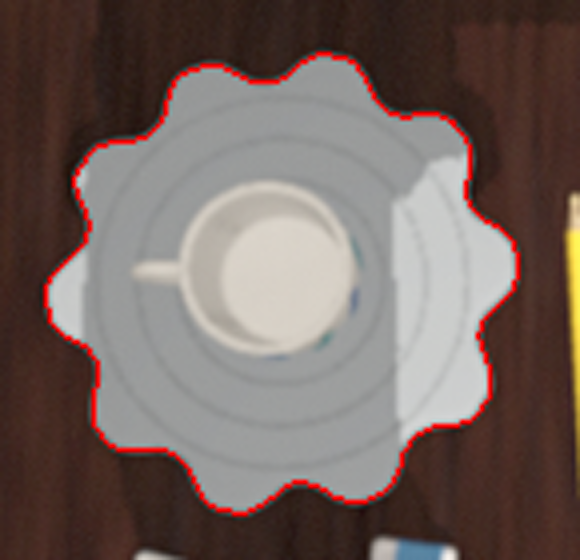

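View pics/side1.png

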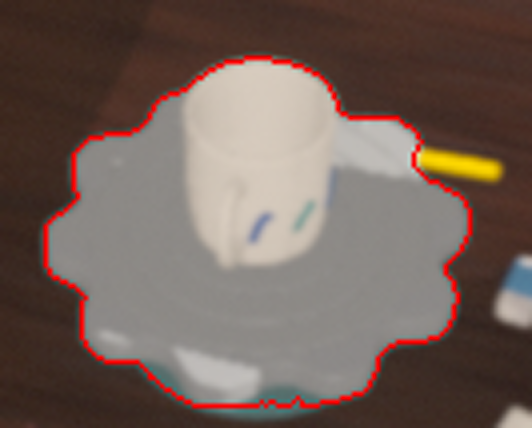

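Top crop: the outline is clean, mug rim centred at crop (269,268), handle from (180,271) to (133,272). Side crop: rim centre about (259,108), and the mask takes in the mug there, so it only serves for triangulation. Now the handle angle and height check.

Run:
```python
from h import *
t=snapshot("top");s=snapshot("side")
c=np.array([175,185]);cs=np.array([257,250])
print("rim centre tri",cross(t,c+np.array([269,268])/4,s,cs+np.array([259,108])/4))
p=t["pixels"].astype(int);d=p[...,2]-p[...,0];box=np.zeros(d.shape,bool);box[220:285,200:272]=1
B=blob((d>9)&box,(243,251));o=outline(B)
# body: opening removes the handle
body=cv2.morphologyEx(B,cv2.MORPH_OPEN,cv2.getStructuringElement(2,(15,15)))
hm=cv2.subtract(B,body);hm=blob(hm,(213,252));ys,xs=np.nonzero(hm)
print("handle px",xs.min(),xs.max(),ys.min(),ys.max(),len(xs))
(u,v),R=cv2.minEnclosingCircle(outline(body));print("body px",u,v,R)
rim=cast(t,(c+np.array([269,268])/4),154)[0];print("rim centre",rim)
for z in(117,130):
    w=cast(t,np.c_[xs,ys],z)[:,:2];L=cv2.fitLine(w.astype(np.float32),2,0,.01,.01).ravel()
    m=w.mean(0);e=m-rim[:2];print(z,"mean",m,"dist",np.hypot(*e),"ang",np.degrees(np.arctan2(e[1],e[0])),"line",np.degrees(np.arctan2(L[1],L[0])),"max",np.hypot(*(w-rim[:2]).T).max())
# eraser/tile/brush positions near wheel
for n,uv in dict(eraser=(278,326),tile=(221,338),brush=(168,255),pencil=(321,272)).items(): print(n,cast(t,uv,8)[0])
```

```text
rim centre tri (array([538.15396539,  67.84548773, 151.15831945]), np.float64(0.2815429872459349))
handle px 248 248 231 231 1
body px 241.10714721679688 252.17857360839844 22.286556243896484
rim centre [537.80959136  67.46179258 154.        ]
117 mean [579.69754672  62.6921025 ] dist 42.158637885151045 ang -6.496165659638643 line 2.5973573 max 42.158637885151045
130 mean [578.26856718  61.18993733] dist 40.942214066208834 ang -8.811720383233068 line -10.667576 max 40.942214066208834
eraser [400.70882329   8.88019612   8.        ]
tile [374.59129983 122.61777898   8.        ]
brush [539.21966924 236.5753191    8.        ]
pencil [510.93858993 -75.56699362   8.        ]
```

Run:
```python
from h import *
t=snapshot("top");c=np.array([175,185]);p=t["pixels"].astype(int)
print((p[...,2]-p[...,0])[245:260,205:224:2])
g=(p[...,2]-p[...,0]); 
for z in(117,125,135):
    w=cast(t,c+np.array([[133,272],[178,271]])/4,z)[:,:2]
    rim=np.array([537.8,67.5])
    print(z,w,np.hypot(*(w-rim).T),np.degrees(np.arctan2(*(w-rim)[:,::-1].T)),np.degrees(np.arctan2(*(w[0]-w[1])[::-1])))
```

```text
[[-2 -2 -2 -2 -2 -1 -1  0 14 16]
 [-2 -2 -1 -2 -1 -1  0  1 16 16]
 [-2 -1  0 -1 -1 -1 -2  2 16 16]
 [-2 -1 -2 -2 -2 -1 -2  4 17 16]
 [-1 -2 -1  1  2  3  1  6 17 16]
 [-2  0  5 10 11 13 11 11 16 16]
 [-1  1 14 15 16 17 15 16 16 16]
 [-1  3 17 16 17 17 16 16 16 15]
 [-2  5 16 17 17 16 16 16 16 16]
 [-1  2 12 13 15 16 15 16 16 16]
 [-1 -1  5  7 10 10 13 14 16 15]
 [-1  0  0  0  3  2  5  9 15 16]
 [-2 -1 -1 -2 -1 -1 -1  2 15 15]
 [-1 -1 -1 -1 -1 -2 -1 -1 14 16]
 [-1  0 -1 -1 -1 -2 -2 -1 14 16]]
117 [[537.37458672 134.72882405]
 [538.25694321 113.99354725]] [67.23017001 46.49579264] [90.36255372 89.4369095 ] 92.43666008079013
125 [[536.81801599 133.25498369]
 [537.69364267 112.67785685]] [65.76231575 45.17798204] [90.85559077 90.13488499] 92.4366600807902
135 [[536.12230258 131.41268324]
 [536.98951699 111.03324385]] [63.93469909 43.5407878 ] [91.50365948 91.0665847 ] 92.4366600807898
```

Handle is at about 91°, hub (538,71), scallops at 6.2°+36k. The plan is to put the shut fingers in the scallop at -65.8°, far from the handle, and stroke clockwise about 91° at roughly 40 mm/s.

Units first: shifts go in shares of 400 mm and turns go in shares of 90 degrees. So 267 mm / 400 = 0.6675, 236 mm / 400 = 0.59, -46 degrees / 90 = -0.5111.

```bash
python3 steer.py '[[0,0,-0.0444,0.05,-0.03,0,0],[0,0,-0.1111,0.145,-0.085,0,0],[0,0,-0.1778,0.235,-0.135,0,0],[0,0,-0.2444,0.325,-0.1875,0,0],[0,0,-0.3111,0.4125,-0.2375,0,0],[0,0,-0.3778,0.5,-0.29,0,0],[0,0,-0.4444,0.59,-0.34,0,0],[0,0,-0.5111,0.6675,-0.385,0,0]]' 20
python3 - <<'E'
from h import *
s=sensors.sense();y=np.radians(s["tcp_rot"][2]);p=s["tool_pos"]
d=np.array([537.8+160*np.cos(np.radians(-65.8)),71.2+160*np.sin(np.radians(-65.8))])-p[:2]
print(d@[np.cos(y),np.sin(y)],d@[np.sin(y),-np.cos(y)],58-p[2],s["tcp_rot"],s["finger_gap"])
E
```

```text
time: 1.35
tool_pos: [412.9, -315.6, 231.4]
tcp_rot: [180.0, -0.0, 67.7]
ft_force: [0.2, -0.1, -0.5]
finger_gap: -0.1
grip_force: 0.0
295.07415730569096 85.09642844144282 -173.43401012914987 [ 1.79981143e+02 -1.11718540e-03  6.77494187e+01] -0.1348579850241782
```

To row units: 295 mm / 400 = 0.7375, 114 mm / 400 = 0.285, -46.6 degrees / 90 = -0.5178.

```bash
python3 steer.py '[[0,0,-0.0667,0.095,0.0275,0,0],[0,0,-0.1333,0.19,0.055,0,0],[0,0,-0.2,0.285,0.0825,0,0],[0,0,-0.2778,0.38,0.11,0,0],[0,0,-0.3556,0.475,0.1375,0,0],[0,0,-0.4222,0.57,0.165,0,0],[0,0,-0.4889,0.665,0.1925,0,0],[0,0,-0.5178,0.7375,0.2125,0,0]]'
python3 - <<'E'
from h import *
s=sensors.sense();y=np.radians(s["tcp_rot"][2]);p=s["tool_pos"]
for R in(160,118):
    d=np.array([537.8+R*np.cos(np.radians(-65.8)),71.2+R*np.sin(np.radians(-65.8))])-p[:2]
    print(d@[np.cos(y),np.sin(y)],d@[np.sin(y),-np.cos(y)],58-p[2],s["tcp_rot"],s["finger_gap"])
E
```

```text
time: 2.35
tool_pos: [604.2, -75.3, 231.2]
tcp_rot: [180.0, -0.0, 114.3]
ft_force: [-0.7, -0.3, -0.4]
finger_gap: 0.0
grip_force: 0.0
0.8240760120619145 -0.48345856164577317 -173.23047922750533 [ 1.79994910e+02 -5.89662281e-03  1.14312061e+02] 0.013421797838520193
42.82399568120623 -0.40131365659793516 -173.23047922750533 [ 1.79994910e+02 -5.89662281e-03  1.14312061e+02] 0.013421797838520193
```

To row units: 172 mm / 400 = 0.43, 160 mm / 400 = 0.4.

```bash
python3 steer.py '[[0,0,0,0,0,0.0375,0],[0,0,0,0,0,0.1125,0],[0,0,0,0,0,0.1875,0],[0,0,0,0,0,0.2625,0],[0,0,0,0,0,0.3375,0],[0,0,0,0,0,0.4,0],[0,0,0,0,0,0.43,0],[0,0,0,0,0,0.43,0]]' && python3 steer.py '[[0,0,0,0.015,-0.001,0,0],[0,0,0,0.0325,-0.001,0,0],[0,0,0,0.05,-0.001,0,0],[0,0,0,0.0675,-0.001,0,0],[0,0,0,0.0825,-0.001,0,0],[0,0,0,0.095,-0.001,0,0],[0,0,0,0.105,-0.001,0,0],[0,0,0,0.105,-0.001,0,0]]'
python3 - <<'E'
from h import *
s=snapshot("top");cv2.imwrite("pics/top2.png",cv2.resize(s["pixels"][180:330,170:340],None,fx=4,fy=4,interpolation=cv2.INTER_CUBIC)[:600])
E
```

```text
time: 3.35
tool_pos: [602.2, -77.1, 58.2]
tcp_rot: [-179.9, -0.1, 114.1]
ft_force: [-0.9, 0.4, 0.2]
finger_gap: -0.1
grip_force: 0.0
time: 4.35
tool_pos: [585.7, -38.4, 59.3]
tcp_rot: [-180.0, -0.0, 114.2]
ft_force: [-0.3, -0.2, 0.0]
finger_gap: 0.2
grip_force: 0.0
```

View pics/top2.png

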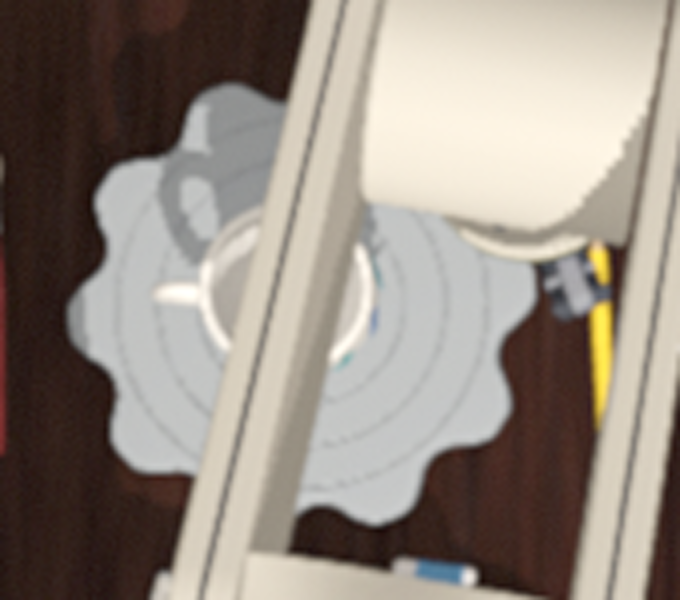

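The fingers are hidden under the wrist in this view, but the measured TCP is at radius 119.6 and -66.4° with zero force. The wheel lands and handle (155,292) haven't moved. Starting the stroke.

To row units: -40.4 mm / 400 = -0.101, -35.5 mm / 400 = -0.0888, 20 degrees / 90 = 0.2222.

```bash
python3 steer.py '[[0,0,0.0278,0.0003,-0.013,0,0],[0,0,0.0556,0.0013,-0.0258,0,0],[0,0,0.0833,0.0025,-0.0385,0,0],[0,0,0.1111,0.0045,-0.0513,0,0],[0,0,0.1389,0.007,-0.0638,0,0],[0,0,0.1667,0.01,-0.0763,0,0],[0,0,0.1944,0.0138,-0.0888,0,0],[0,0,0.2222,0.0178,-0.101,0,0]]'
python3 - <<'E'
from h import *
s=sensors.sense();p=s["tool_pos"]-[537.8,71.2,0];print(np.hypot(*p[:2]),np.degrees(np.arctan2(p[1],p[0])),s["wrist_torque"])
s=snapshot("top");cv2.imwrite("pics/top3.png",cv2.resize(s["pixels"][180:330,170:340],None,fx=4,fy=4,interpolation=cv2.INTER_CUBIC)[:600])
E
```

```text
time: 5.4
tool_pos: [546.2, -49.0, 59.4]
tcp_rot: [180.0, 0.0, 94.0]
ft_force: [0.0, -0.9, -0.0]
finger_gap: 0.2
grip_force: 0.3
120.528865849748 -86.0207740588223 [-0.11821587 -0.13508313  0.00255204]
```

View pics/top3.png

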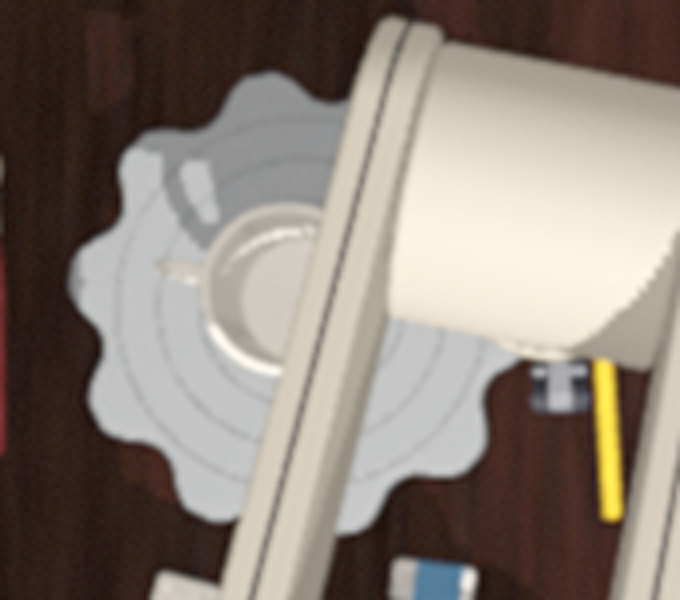

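The wheel is turning clockwise with little force: the handle has moved to (160,268). Continuing the stroke.

To row units: -40.4 mm / 400 = -0.101, -35.5 mm / 400 = -0.0888, 20 degrees / 90 = 0.2222.

```bash
for i in 1; do python3 steer.py '[[0,0,0.0278,0.0003,-0.013,0,0],[0,0,0.0556,0.0013,-0.0258,0,0],[0,0,0.0833,0.0025,-0.0385,0,0],[0,0,0.1111,0.0045,-0.0513,0,0],[0,0,0.1389,0.007,-0.0638,0,0],[0,0,0.1667,0.01,-0.0763,0,0],[0,0,0.1944,0.0138,-0.0888,0,0],[0,0,0.2222,0.0178,-0.101,0,0]]'; done
python3 steer.py '[[0,0,0.0278,0.0008,-0.013,0,0],[0,0,0.0556,0.002,-0.0258,0,0],[0,0,0.0833,0.0038,-0.0385,0,0],[0,0,0.1111,0.0058,-0.0513,0,0],[0,0,0.1389,0.0083,-0.0638,0,0],[0,0,0.1667,0.0113,-0.0763,0,0],[0,0,0.1944,0.015,-0.0888,0,0],[0,0,0.2222,0.019,-0.101,0,0]]'
python3 - <<'E'
from h import *
s=sensors.sense();p=s["tool_pos"]-[537.8,71.2,0];print(np.hypot(*p[:2]),np.degrees(np.arctan2(p[1],p[0])))
E
```

```text
time: 6.45
tool_pos: [505.5, -44.8, 59.5]
tcp_rot: [180.0, 0.0, 74.1]
ft_force: [-0.2, -1.4, -0.3]
finger_gap: 0.1
grip_force: 0.3
time: 7.45
tool_pos: [468.6, -26.3, 59.5]
tcp_rot: [180.0, 0.0, 54.1]
ft_force: [-0.2, -0.6, 0.4]
finger_gap: 0.2
grip_force: 0.4
119.58732381429351 -125.34282430684713
```

To row units: -40.4 mm / 400 = -0.101, -35.5 mm / 400 = -0.0888, 20 degrees / 90 = 0.2222.

```bash
python3 steer.py '[[0,0,0.0278,0.0003,-0.013,0,0],[0,0,0.0556,0.0013,-0.0258,0,0],[0,0,0.0833,0.0025,-0.0385,0,0],[0,0,0.1111,0.0045,-0.0513,0,0],[0,0,0.1389,0.007,-0.0638,0,0],[0,0,0.1667,0.01,-0.0763,0,0],[0,0,0.1944,0.0138,-0.0888,0,0],[0,0,0.2222,0.0178,-0.101,0,0]]'
cat > phase.py <<'E'
from h import *
s=sensors.sense();p=s["tool_pos"]-[537.8,71.2,0];ft=np.degrees(np.arctan2(p[1],p[0]));print("R",np.hypot(*p[:2]),"ang",ft)
t=snapshot("top");q=t["pixels"].astype(int)
m=(abs(q[...,2]-q[...,0])<7)&(q.max(2)>85);box=np.zeros(m.shape,bool);box[190:320,180:315]=1
cs=np.vstack([c[:,0] for c in cv2.findContours((m&box).astype(np.uint8),cv2.RETR_EXTERNAL,cv2.CHAIN_APPROX_NONE)[0]])
# keep only edges against the dark table
gap=cv2.dilate(((q.max(2)<80)).astype(np.uint8),np.ones((5,5)));cs=cs[gap[cs[:,1],cs[:,0]]>0]
v=cast(t,cs,75)[:,:2]-[537.8,71.2];R=np.hypot(*v.T);th=np.arctan2(v[:,1],v[:,0]);k=(R>92)&(R<117);R,th=R[k],th[k]
for _ in range(4):
    A=np.c_[np.ones_like(th),np.cos(10*th),np.sin(10*th)];x=np.linalg.lstsq(A,R,rcond=None)[0];e=abs(A@x-R);k=e<5;R,th=R[k],th[k]
ph=(np.degrees(np.arctan2(x[2],x[1]))/10+18)%36
print("n",len(R),"amp",np.hypot(x[1],x[2]),"span",len(set(np.degrees(th)//10)),"scallop mod36",ph,"turned",((ph-6.2+180)%36)-180,"+36k:",[round(ph-6.2-36*j,1) for j in(1,2,3)])
cv2.imwrite("pics/cur.png",cv2.resize(t["pixels"][180:330,170:340],None,fx=4,fy=4))
E
python3 phase.py
```

```text
time: 8.45
tool_pos: [439.7, 2.9, 59.4]
tcp_rot: [180.0, 0.0, 34.1]
ft_force: [-2.4, -2.1, 1.7]
finger_gap: 0.1
grip_force: 1.5
R 119.52150503126218 ang -145.17316409064807
n 250 amp 8.383652543574819 span 27 scallop mod36 7.36742537863134 turned -178.83257462136865 +36k: [np.float64(-34.8), np.float64(-70.8), np.float64(-106.8)]
```

To row units: -36.5 mm / 400 = -0.0913, -34.5 mm / 400 = -0.0863, 18 degrees / 90 = 0.2.

```bash
python3 steer.py '[[0,0,0.0278,0.0003,-0.013,0,0],[0,0,0.0556,0.0013,-0.0258,0,0],[0,0,0.0833,0.0025,-0.0385,0,0],[0,0,0.1111,0.0045,-0.0513,0,0],[0,0,0.1389,0.007,-0.0638,0,0],[0,0,0.1667,0.01,-0.0763,0,0],[0,0,0.1889,0.013,-0.0863,0,0],[0,0,0.2,0.0145,-0.0913,0,0]]'
python3 phase.py
python3 - <<'E'
from h import *
w=snapshot("wrist");cv2.imwrite("pics/w1.png",w["pixels"]);print(w["pose"][:3],w["fx"],w["cx"],w["cy"])
a=cv2.resize(w["pixels"],(480,360));b=cv2.imread("pics/cur.png")[:,:];b=cv2.resize(b,(320,282));c=np.zeros((360,800,3),np.uint8);c[:,:480]=a;c[:282,480:]=b;cv2.imwrite("pics/both1.png",c)
E
```

```text
time: 9.5
tool_pos: [423.0, 36.5, 59.1]
tcp_rot: [-180.0, 0.2, 16.2]
ft_force: [-7.0, -2.8, 5.2]
finger_gap: -0.3
grip_force: 4.1
R 119.88664366183271 ang -163.17626714264287
n 237 amp 8.033647758375789 span 25 scallop mod36 25.250908831293543 turned -160.94909116870645 +36k: [np.float64(-16.9), np.float64(-52.9), np.float64(-88.9)]
[[ 2.79121545e-01  9.19404005e-01  2.77105465e-01  4.93145555e+02]
 [-9.60255585e-01  2.67431063e-01  7.99364695e-02  5.55452292e+01]
 [-6.12698729e-04 -2.88404061e-01  9.57508602e-01  2.00458546e+02]] 354.3949488122019 320.2654350801888 240.41527509175145
```

View pics/both1.png

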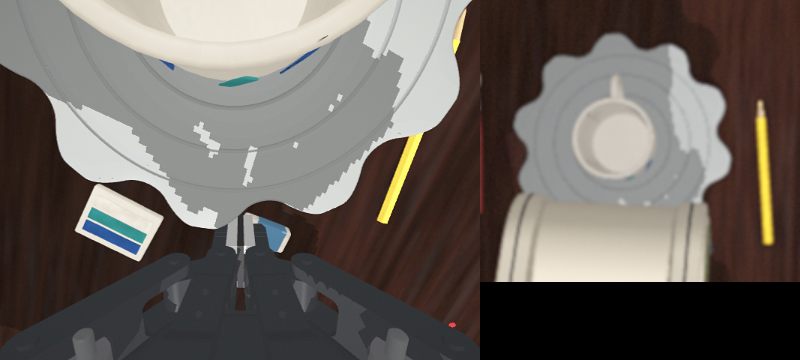

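The wrist view shows the fingertips in the scallop. The top view shows the handle nearly straight up, about 89° turned. Radial force has crept up to 7 N, so I'll ease out slightly and measure the handle.

To row units: -2 mm / 400 = -0.005, -1.4 mm / 400 = -0.0035.

```bash
python3 steer.py '[[0,0,0,-0.0018,0,0,0],[0,0,0,-0.0035,0,0,0],[0,0,0,-0.005,0,0,0],[0,0,0,-0.005,0,0,0]]'
cat > hand.py <<'E'
from h import *
t=snapshot("top");q=t["pixels"].astype(float);d=np.clip(q[...,2]-q[...,0],0,16)/16
H=[]
for row in range(212,240):
    w=d[row,230:262];w=np.where(w>.2,w,0)
    if 1<w.sum(): H.append((row,w.sum(),(w*np.arange(230,262)).sum()/w.sum()))
print([(a,round(b,1),round(c,2)) for a,b,c in H])
E
python3 hand.py;python3 phase.py
```

```text
time: 10.1
tool_pos: [422.7, 36.2, 59.4]
tcp_rot: [180.0, -0.0, 16.1]
ft_force: [0.5, -0.4, -0.6]
finger_gap: -0.1
grip_force: 0.0
[(219, np.float64(1.4), np.float64(242.0)), (220, np.float64(3.8), np.float64(241.98)), (221, np.float64(4.6), np.float64(241.77)), (222, np.float64(5.3), np.float64(241.81)), (223, np.float64(5.6), np.float64(241.88)), (224, np.float64(5.9), np.float64(241.98)), (225, np.float64(6.3), np.float64(241.98)), (226, np.float64(6.6), np.float64(242.15)), (227, np.float64(6.9), np.float64(242.23)), (228, np.float64(6.9), np.float64(242.35)), (229, np.float64(7.0), np.float64(242.39)), (230, np.float64(7.1), np.float64(242.5)), (231, np.float64(7.6), np.float64(242.25)), (232, np.float64(11.2), np.float64(240.82)), (233, np.float64(16.8), np.float64(240.45)), (234, np.float64(20.8), np.float64(240.8)), (235, np.float64(22.8), np.float64(241.17)), (236, np.float64(24.0), np.float64(241.66)), (237, np.float64(24.9), np.float64(242.27)), (238, np.float64(25.4), np.float64(242.78)), (239, np.float64(26.5), np.float64(243.25))]
R 120.34277010546481 ang -163.09681329983206
n 241 amp 8.049122776989755 span 25 scallop mod36 25.321818789497275 turned -160.87818121050273 +36k: [np.float64(-16.9), np.float64(-52.9), np.float64(-88.9)]
```

Run:
```python
from h import *
t=snapshot("top")
for uv,z in(((241.9,220.5),110),((241.9,220.5),117),((241.9,223),117),((241.9,223),125),((242.3,229),125),((242.3,229),135)): print(uv,z,cast(t,uv,z)[0])
q=t["pixels"].astype(int);B=blob(((q[...,2]-q[...,0])>8)&(np.add.outer(np.arange(480)*0,np.arange(640))>0),(243,250)) if 0 else None
m=np.zeros((480,640),np.uint8);m[205:276,215:275]=((q[...,2]-q[...,0])>8)[205:276,215:275]
o=outline(m);w=cast(t,o,154)[:,:2]
import scipy.optimize as so
# rim-only arc: the left/upper-left outline (away from camera), without handle
k=(o[:,0]<238)&(o[:,1]<262);P=w[k]
f=so.least_squares(lambda x:np.hypot(P[:,0]-x[0],P[:,1]-x[1])-x[2],[535,70,38]).x;print("rim fit",f,k.sum())
```

```text
(241.9, 220.5) 110 [599.97041275  75.52063496 110.        ]
(241.9, 220.5) 117 [599.07166499  74.63209277 117.        ]
(241.9, 223) 117 [594.3975044   74.47905473 117.        ]
(241.9, 223) 125 [593.40601438  73.46474518 125.        ]
(242.3, 229) 125 [582.3054036   72.36534439 125.        ]
(242.3, 229) 135 [581.17268625  71.10801955 135.        ]
rim fit [535.60854726  70.02387589  38.94116655] 36
```

To row units: -5.2 mm / 400 = -0.013, -3.3 mm / 400 = -0.0083, 2.5 degrees / 90 = 0.0278.

```bash
python3 steer.py '[[0,0,0.0089,0,-0.004,0,0],[0,0,0.0178,0,-0.0083,0,0],[0,0,0.0278,0,-0.013,0,0],[0,0,0.0278,0,-0.013,0,0]]'; python3 phase.py
```

```text
time: 10.75
tool_pos: [420.7, 41.5, 59.3]
tcp_rot: [-180.0, 0.0, 13.6]
ft_force: [0.7, 0.3, 0.4]
finger_gap: 0.1
grip_force: 0.0
R 120.78358562343703 ang -165.74551385797898
n 256 amp 8.135640700432205 span 27 scallop mod36 22.610601964136457 turned -163.58939803586355 +36k: [np.float64(-19.6), np.float64(-55.6), np.float64(-91.6)]
```

To row units: -40 mm / 400 = -0.1, -32 mm / 400 = -0.08.

```bash
python3 steer.py '[[0,0,0,0,0.005,0,0],[0,0,0,0,0.01,0,0],[0,0,0,-0.015,0.01,0,0],[0,0,0,-0.035,0.01,0,0],[0,0,0,-0.0575,0.01,0,0],[0,0,0,-0.08,0.01,0,0],[0,0,0,-0.1,0.01,0,0],[0,0,0,-0.1,0.01,0,0]]'; python3 steer.py '[[0,0,0,0,0,-0.0375,0],[0,0,0,0,0,-0.1,0],[0,0,0,0,0,-0.175,0],[0,0,0,0,0,-0.2625,0],[0,0,0,0,0,-0.35,0],[0,0,0,0,0,-0.4375,0],[0,0,0,0,0,-0.5,0],[0,0,0,0,0,-0.525,0]]'
python3 phase.py
python3 - <<'E'
from h import *
w=snapshot("wrist");cv2.imwrite("pics/w2.png",w["pixels"]);print(w["pose"][:3])
E
```

```text
time: 11.8
tool_pos: [382.5, 27.8, 59.3]
tcp_rot: [180.0, -0.0, 13.6]
ft_force: [0.2, -0.4, 1.2]
finger_gap: 0.2
grip_force: 0.0
time: 12.8
tool_pos: [383.8, 27.9, 272.0]
tcp_rot: [179.9, -0.2, 13.6]
ft_force: [0.0, -0.1, 0.8]
finger_gap: 0.0
grip_force: 0.0
R 159.92875549281402 ang -164.30577659176294
n 355 amp 8.13232989061977 span 36 scallop mod36 22.64111248886686 turned -163.55888751113315 +36k: [np.float64(-19.6), np.float64(-55.6), np.float64(-91.6)]
[[ 2.37142691e-01  9.32064360e-01  2.73896648e-01  4.53891539e+02]
 [-9.71474419e-01  2.27262945e-01  6.77422181e-02  4.36935598e+01]
 [ 8.93548492e-04 -2.82148159e-01  9.59370428e-01  4.14017788e+02]]
```

View pics/w2.png

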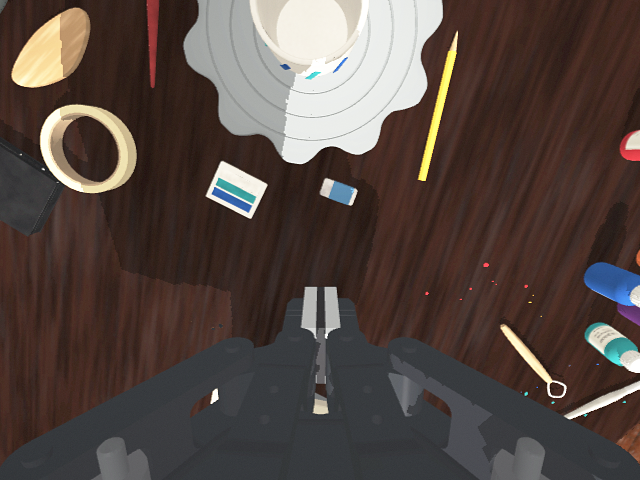

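The wheel stayed put when the fingers left. Now moving the wrist camera over the mug's midline for a parallax-free check of the handle.

To row units: 201 mm / 400 = 0.5025, 188 mm / 400 = 0.47, 13.6 degrees / 90 = 0.1511.

```bash
python3 steer.py '[[0,0,0.0222,0.03,0,-0.02,0],[0,0,0.0444,0.1,0.0025,-0.04,0],[0,0,0.0667,0.175,0.005,-0.06,0],[0,0,0.0889,0.25,0.005,-0.075,0],[0,0,0.1111,0.325,0.0075,-0.075,0],[0,0,0.1333,0.4,0.0075,-0.075,0],[0,0,0.1444,0.47,0.01,-0.075,0],[0,0,0.1511,0.5025,0.01,-0.075,0]]'; python3 steer.py '[[0,0,0,0,0,0,0],[0,0,0,0,0,0,0]]'
python3 - <<'E'
from h import *
w=snapshot("wrist");cv2.imwrite("pics/w3.png",w["pixels"]);print(w["pose"][:3],w["cx"],w["cy"])
E
```

```text
time: 13.9
tool_pos: [579.4, 71.6, 297.2]
tcp_rot: [180.0, 0.2, 0.0]
ft_force: [0.0, 0.1, 0.4]
finger_gap: 0.3
grip_force: 0.0
time: 14.15
tool_pos: [578.5, 71.3, 299.1]
tcp_rot: [180.0, 0.0, 0.0]
ft_force: [-0.0, 0.9, 0.2]
finger_gap: -0.0
grip_force: 0.0
[[ 2.20230331e-03  9.58125324e-01  2.86340731e-01  6.51166790e+02]
 [-9.99997573e-01  2.12587978e-03  5.77768709e-04  6.99583947e+01]
 [-5.51511371e-05 -2.86341308e-01  9.58127681e-01  4.40605794e+02]] 320.2654350801888 240.41527509175145
```

View pics/w3.png

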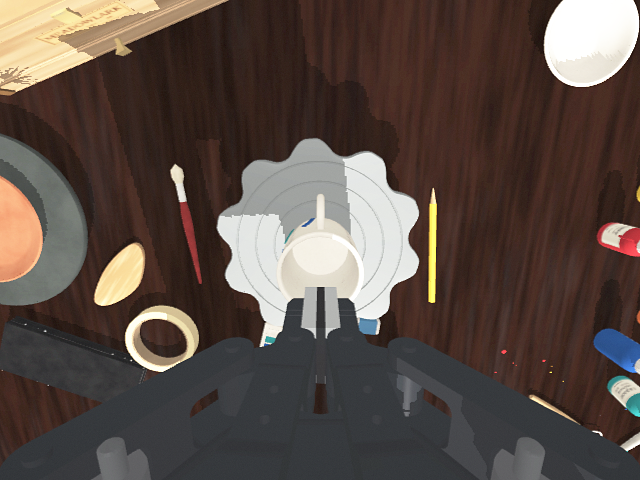

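Wrist view from the midline: the handle is upright at column ~320 (rows 195–227), and the rim runs about 278–364. Quantifying that.

```bash
python3 - <<'E'
from h import *
w=snapshot("wrist");q=w["pixels"].astype(int);d=q[...,2]-q[...,0]
for row in list(range(194,228,3)):
    x=np.nonzero(d[row,310:332]>8)[0]+310
    print(row,x.min() if len(x) else None,x.max() if len(x) else None,x.mean() if len(x) else None)
C=[]
for row in range(255,284,4):
    x=np.nonzero(d[row,265:380]>8)[0]+265; a,b=x.min(),x.max(); C.append((a+b)/2);print(row,a,b,C[-1])
rc=cast(w,(np.median(C),270),154)[0];print("rim",rc)
for uv,z in(((320.2,197),117),((320.2,205),117),((320.2,205),130)):print(cast(w,uv,z)[0])
E
python3 phase.py
```

```text
194 318 322 320.0
197 317 324 320.5
200 317 324 320.5
203 316 324 320.0
206 316 324 320.0
209 316 324 320.0
212 316 324 320.0
215 316 324 320.0
218 316 326 321.0
221 313 331 322.0
224 310 331 320.5
227 310 331 320.5
255 281 353 317.0
259 279 361 320.0
263 278 362 320.0
267 277 363 320.0
271 276 358 317.0
275 276 358 317.0
279 277 358 317.5
283 278 357 317.5
rim [538.80910125  72.11434658 154.        ]
[596.22074088  69.90161558 117.        ]
[588.76079197  69.88641725 117.        ]
[591.26409173  69.8880723  130.        ]
R 40.8245057405376 ang 0.07594907733522674
n 258 amp 7.810620813549501 span 27 scallop mod36 22.736045854741498 turned -163.4639541452585 +36k: [np.float64(-19.5), np.float64(-55.5), np.float64(-91.5)]
```

```bash
python3 -c "
from bench import r, sensors, snapshot
print(r.hand_in())"
```

```text
the job is handed in; nothing more can be done
None
```

Job handed in: one slow clockwise stroke, in short back-to-back steps, turned the wheel about 91.5°; the last wrist view shows the mug's handle within about 1° of straight back, with the fingers clear and the other things not touched (radial force on the rim reached about 7–8 N near the end, before I eased off).

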